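# Level a drooping dish platform with a wedge and hold it

### The arm

A 7-joint arm with a two-finger parallel gripper is mounted at the origin on a cart in front of the work surface, level with it; the furniture and walls round the work are solid. World frame = base frame: x ahead of the robot, y to its left, z up, the work surface at z = 0. Lengths are in m, angles in degrees, forces in N, time in s.
With the tool pointing down it reaches from about 0.35 to 0.9 m from the base axis. Payload 7.2 kg.
Tool frame: the origin (TCP) lies at the very end of the fingers, on their centre line; the grasp point (between the pads) lies behind it (r.grasp_offset is the z of the grasp point in the tool frame, in m); z points along the fingers, y is the line along which they close (so a half turn about z gives the same grasp; the last joint's range is limited). The gripper opens to 88 mm and grips with 3 to 60 N. Pads are 20 mm wide; open, the fingers measure 115 mm over their backs; the gripper's body (75 mm by 178 mm) begins 61 mm behind the grasp point.
Start: joints at [-71.173, 23.554, -0.728, 91.456, 0.321, 64.991, -4.71], TCP at [0.242, 0.576, 0.223] pointing down, gripper open.
Joint ranges: [-169.25, 169.25], [-16.82, 113.86], [-84.01, 82.57], [7.8, 145.47], [-59.2, 239.2], [7.22, 106.19], [-163.78, 163.78]. Speed limits (degrees/s): [136.94, 136.94, 172.46, 172.46, 180, 180, 180].

### API

Orientations are given as a 3x3 rotation matrix whose columns are the frame's x, y, z axes.
In Python, from cell import r, snapshot gives the robot as it stands. The module is installed in compiled form; this text tells all that it offers.
- The arm moves only by the tool carry_out, never from a script. Its argument "deltas" is text: rows parted by semicolons, each of 7 numbers parted by spaces: the shift along the tool's x, y, z in cm, then the turn, a rotation vector about the tool's x, y, z in degrees, then the opening, from 0 (shut) to 1 (fully open). A call has 1 to 20 rows; each row shifts and turns the commanded pose from where the row before left it, along the tool's axes as they then stand; what a row does not reach is not made up. A row lasts 1/8 s, in which the tool goes at most 62.5 mm and 10.7 degrees, less where a joint would pass 70% of its speed; a pose out of reach is approached as far as the arm can. A call is refused whole if a number of a shift passes 6.25 or a number of a turn 10.7, either way. A call with a gripper value outside its range is refused whole. The fingers move at their own pace and stop on an object; "force" is the grip in N (left out, the last holds). Time passes only in rows, so rows that do not move let the fingers close. It gives the time, the measured TCP pose, the force, the opening and the grip force at its end, in the units of the state.
- r.read_state(): the state, without advancing time (a new reading comes with each control period).
- snapshot(name): name is "side" or "top"; returns a dict with "frame" (420x560x3 uint8, blue, green, red), "intrinsics" (3x3 intrinsics, pixels), "T" (4x4, takes a point from camera to world coordinates). Camera axes: x right, y up, looking along -z (the intrinsics and any distortion apply to the point x, -y, -z); pixel columns grow to the right and rows downward; lengths in m; the calibration is good to about 2 mm. A picture is of the moment at which its call begins. There is no depth.
- r.sign_off(): hands the job in; it is judged then, once.
The state is a dict: "time_s": time; "joint_positions": joint angles; "qd": joint speeds; "joint_torque": joint torques, N m; "eef_pos": TCP position; "orientation": TCP orientation; "contact_force": force on the tool from outside, world axes, zero at the start; "moment": the same for the moment, N m; "finger_gap": finger opening in m; "grasp_force": force on a finger pad.
Only numpy, scipy, OpenCV 4.12 (cv2) and the standard library are available. Lean on these libraries where they do the work, as an engineer would, in place of code of your own. Each camera call takes 0.05 s, during which the arm holds its last target. There are 200 camera calls.

### The job

Level the drooping hinged platform that carries the culture dish: take the orange wedge by its grip block, turn it so that its thin end faces the open front of the platform, and slide it flat on the desk, squarely and centred, under the steel front bar until the bar's front lies over the green band on the ramp, so that the platform has just lifted off its two rubber pads and lies level, without jacking it up beyond that. Finish while still holding the wedge in place there: do not let go. Touch the platform with nothing but the wedge, keep the dish in its seat, and leave everything else alone.

Things in the scene. Friction and masses are not known exactly. Their poses are not given: they have to be found in the camera images.
- wedge: Loose orange levelling wedge, 112x30 mm, 0.15 kg (mostly in the block). Origin: under the centre of its grip block; z up, +x to the thin end. Block: x -20 to 20 mm, 30 wide (y), 44 high, ribbed sides: pinch along y. Ramp: straight from 20 mm high at x = 20 to 2 mm at x = 92 (1 in 4); green band at x = 40.5 to 56.5. Starts flat on the desk, thin end some quarter turn off the needed direction.
- wedge_tip (a point): Middle of the wedge's thin end, 1 mm above its underside; 92 mm along +x from the wedge's origin.
- stand: Fixed dark steel stand, 145x116 mm. Origin: on the desk straight below the middle of the platform's front bar; +x runs from the open front to the hinge, z up. The wedge goes in along +x, its own +x parallel to this, at y = 0. The desk under the platform is free for y -44 to 44 mm (between low side rails that carry the rubber pads) and back to x = 95 mm; nothing stands before the bar.
- platform (a joint): Hinge of the aluminium platform (112 mm wide, 5 mm thick, 0.7 kg, swings freely), rad: 0 = drooping 4 mm at the front, resting on its pads; grows as the front bar rises; 0.033 = level (bar raised 4 mm). Hinge line 120 mm behind the bar, 16 mm above the desk.
- platform_bar (a point): Middle of the axis of the round steel front bar (8 mm diameter, 112 mm long, along the stand's y): 12 mm above the desk at rest, 16 mm when level. The ramp meets it when the wedge's origin is about 68 mm before the axis; each further 4 mm of travel raises the bar 1 mm; level at about 52 mm, the bar's front over the middle of the green band.
- platform_seat (a point): Centre of the dish's seat on top of the platform, between four short black pegs, 60 mm behind the bar.
- dish_1: Loose clear culture dish with lid, 61 mm across, 15 mm high, 16 g, on the platform's seat between the pegs. Origin: centre of its underside; z up.
- pipette: Bystander: loose white pipette lying near the desk's right side, 24x215x30 mm, long along its y. Origin under its centre.
- slide_pack_1: Bystander: loose small carton with a blue label, 30x80x21 mm. Origin under its centre.
- coverslips_1: Bystander: loose small box with a blue lid, 30x30x23 mm. Origin under its centre.
- oil_bottle: Bystander: loose amber bottle with black cap, 25 mm across, 52 mm high. Origin under its centre.
- filter_cube_2: Bystander: loose black filter cube with coloured round windows, 34x34x35 mm. Origin under its centre.
Things that resemble listed ones, but are neither listed nor needed, are in the scene too. Several things have the shape of the wedge; the one meant has the colours described above.

How it is judged:
By the outcome, as a careful person would: the job done as asked, in the order asked, and still so for the second after the job is handed in, while the arm keeps its last pose, push and grip.
It also fails if it takes over 40 s, if anything falls off the work surface, if the arm or the gripper's body presses on something with over 40 N, if the wrist force passes 120 N, or if a joint passes its speed limit or range.

## Working session

There is one attempt and no reset: what is moved stays moved. The work goes in short steps, Python scripts to look and compute and a tool call to move; the robot and the scene stay as the last step left them, time stands still between calls to the robot, and variables do not carry over. Pictures are saved under pics/ and viewed, at most 10 in all, crops included, and the job is handed in when it is done.

Besides the shell and the picture viewer there is one more tool, called after ">>>" as a command line: name --argument value ..., lists and objects as JSON in quotes. carry_out: Moves the arm, as the interface text tells. Its arguments: {"type":"object","properties":{"deltas":{"type":"string"},"force":{"type":"number"}},"required":["deltas"]}

```bash
mkdir -p pics; cat > h.py <<'E'
import numpy as np, cv2
from cell import r, snapshot
def shot(name,fn):
    s=snapshot(name); cv2.imwrite('pics/'+fn+'.png',s['frame']); np.savez('pics/'+fn,K=s['intrinsics'],T=s['T']); return s
def ray(fn,uv,z):
    d=np.load('pics/'+fn+'.npz');K,T=d['K'],d['T']
    p=np.linalg.inv(K)@[uv[0],uv[1],1]; v=T[:3,:3]@[p[0],-p[1],-p[2]]; o=T[:3,3]
    return o+v*(z-o[2])/v[2]
def proj(fn,P):
    d=np.load('pics/'+fn+'.npz');K,T=d['K'],d['T']
    c=T[:3,:3].T@(np.array(P)-T[:3,3]); q=K@[c[0],-c[1],-c[2]]; return q[:2]/q[2]
E
python3 - <<'E'
from h import *
np.set_printoptions(precision=4,suppress=True)
for n in('side','top'):
    s=shot(n,n+'0'); print(s['intrinsics'],s['T'])
    a=cv2.imread(f'pics/{n}0.png'); cv2.imwrite(f'pics/{n}0b.png',cv2.resize(a,(800,600),interpolation=cv2.INTER_CUBIC))
print({k:v for k,v in r.read_state().items()}, r.grasp_offset)
E
```

```text
[[486.3254   0.     269.2429]
 [  0.     486.3254 210.7332]
 [  0.       0.       1.    ]] [[-0.9707  0.0806 -0.2265  0.2474]
 [-0.2392 -0.4203  0.8753  1.1165]
 [-0.0246  0.9038  0.4273  0.5803]
 [ 0.      0.      0.      1.    ]]
[[451.4488   0.     277.4465]
 [  0.     451.4488 203.1394]
 [  0.       0.       1.    ]] [[ 0.0219  0.997  -0.0742  0.4354]
 [-0.9997  0.0222  0.0032 -0.0262]
 [ 0.0048  0.0741  0.9972  1.2043]
 [ 0.      0.      0.      1.    ]]
{'time_s': 0.1, 'joint_positions': array([-71.1739,  23.5973,  -0.7267,  91.4961,   0.3206,  64.9912,
        -4.7084]), 'qd': array([-0.0114, -0.1236, -0.0094, -0.0267,  0.0157, -0.037 ,  0.0974]), 'joint_torque': array([  0.0035, -58.9097,   0.644 , -29.1711,  -0.0538,   0.0145,
         0.0001]), 'eef_pos': array([0.2414, 0.576 , 0.2219]), 'orientation': array([[-0.9223,  0.3864, -0.0005],
       [ 0.3864,  0.9223, -0.0014],
       [-0.0001, -0.0014, -1.    ]]), 'contact_force': array([-0.0794,  0.0154,  0.0188]), 'moment': array([ 0.0285, -0.0425,  0.0611]), 'grasp_force': 0.0, 'finger_gap': 0.08762996287951563} -0.0187
```

View pics/top0b.png

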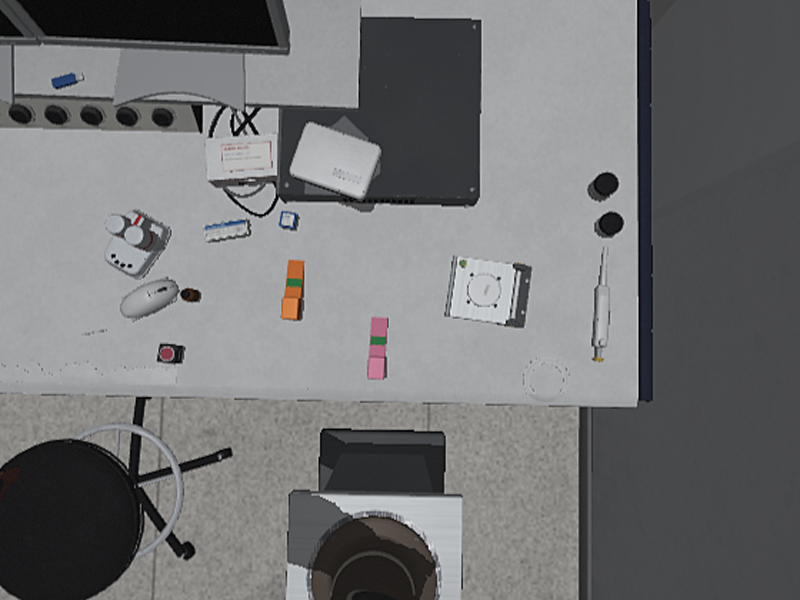

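View pics/side0b.png

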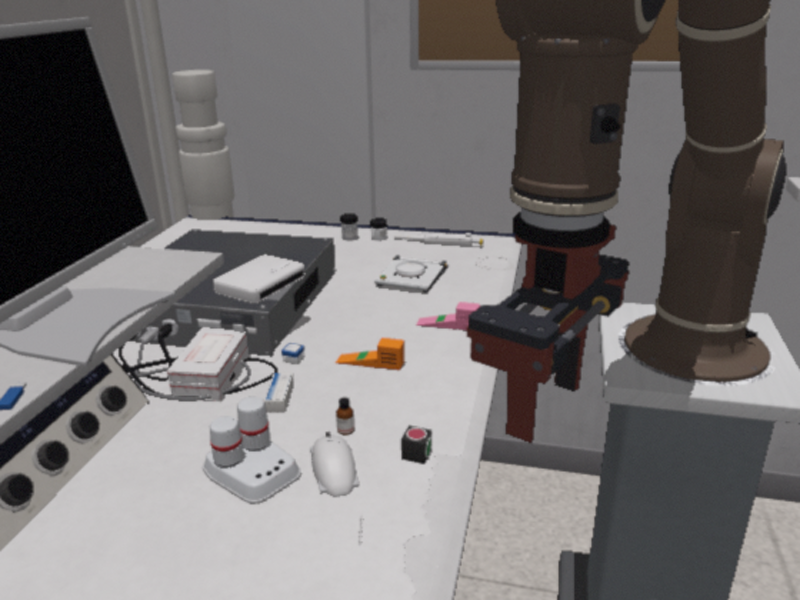

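```bash
python3 - <<'E'
from h import *
print(proj('side0',r.read_state()['eef_pos'])/.7,proj('top0',r.read_state()['eef_pos'])/.7, proj('top0',[0,0,0])/.7)
a=cv2.imread('pics/top0.png')
A=cv2.resize(a[160:250,180:270],(540,540),interpolation=cv2.INTER_CUBIC); cv2.imwrite('pics/w.png',A)
B=cv2.resize(a[165:245,300:390],None,fx=8,fy=8,interpolation=cv2.INTER_CUBIC)
B=cv2.resize(a[170:240,300:385],None,fx=8,fy=8,interpolation=cv2.INTER_CUBIC); cv2.imwrite('pics/p.png',B)
h=cv2.cvtColor(a,cv2.COLOR_BGR2HSV)
m=cv2.inRange(h,(8,150,80),(20,255,255)); m[:170]=0;m[240:]=0
g=cv2.inRange(h,(45,100,50),(80,255,255))
n,l,st,c=cv2.connectedComponentsWithStats(m); print(st,c)
n,l,st,c=cv2.connectedComponentsWithStats(g); print(st,c)
E
```

```text
[544.62310252 409.12604727] [-12.72180171 459.44235834] [373.42578517 578.68416813]
[[     0      0    560    420 234800]
 [   197    182     16     42    400]] [[279.6277385 209.5105494]
 [204.5175    203.3075   ]]
[[     0      0    560    420 235098]
 [   193     37      1      1      1]
 [   324    182      1      1      1]
 [   200    195     11      6     50]
 [   260    236     10      5     50]] [[279.51914095 209.49738832]
 [193.          37.        ]
 [324.         182.        ]
 [205.34       197.28      ]
 [264.5        238.        ]]
```

View pics/w.png

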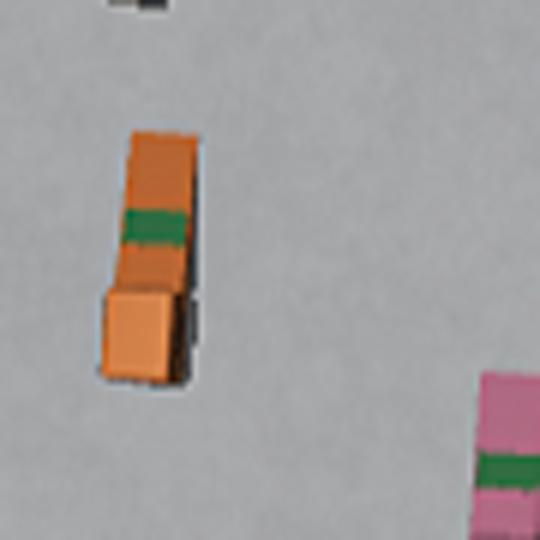

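View pics/p.png

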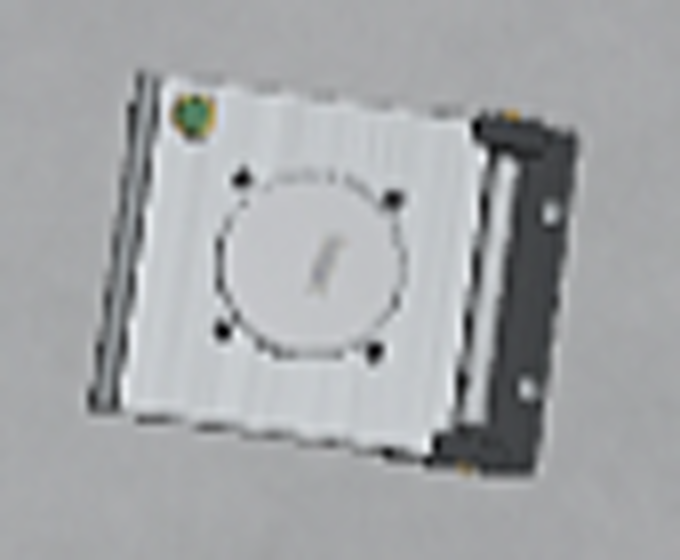

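```bash
python3 - <<'E'
from h import *
np.set_printoptions(precision=4,suppress=True)
W=lambda p,z:ray('top0',(180+p[0]/6-.42,160+p[1]/6-.42),z)
S=lambda p,z:ray('top0',(300+p[0]/8-.44,170+p[1]/8-.44),z)
tip=(W((133,131),.002)+W((198,135),.002))/2
blk=np.mean([W(p,.044) for p in[(108,288),(172,293),(165,382),(102,376)]],0)
d=tip-blk; print('wedge',blk,tip,np.hypot(*d[:2]),np.degrees(np.arctan2(d[1],d[0])))
pg=[S(p,.021) for p in[(242,180),(394,200),(375,352),(223,331)]]
c=np.mean(pg,0); ax=pg[1]+pg[2]-pg[0]-pg[3]; ay=pg[0]+pg[1]-pg[2]-pg[3]
print('seat',c,np.degrees(np.arctan2(ax[1],ax[0])),np.degrees(np.arctan2(ay[1],ay[0])))
b1,b2=S((150,75),.014),S((107,406),.014)
e=b1-b2; print('bar',(b1+b2)/2,np.linalg.norm(e),np.degrees(np.arctan2(e[1],e[0]))-90, np.linalg.norm(c[:2]-(b1+b2)[:2]/2))
E
```

```text
wedge [0.4859 0.1623 0.044 ] [0.5781 0.1594 0.002 ] 0.09220048143870906 -1.809373215409806
seat [ 0.5279 -0.1895  0.021 ] -96.43187503393088 -6.439406780625964
bar [ 0.5357 -0.1308  0.014 ] 0.11087893775307887 -96.4780616655198 0.059193660454394934
```

>>> carry_out --deltas "-3.2 -2.4 0 0 0 0 1;-3.2 -2.4 0 0 0 0 1;-3.2 -2.4 0 0 0 0 1;-3.2 -2.4 0 0 0 0 1;-3.2 -2.4 0 0 0 0 1;-3.2 -2.4 0 0 0 0 1;-3.2 -2.4 0 0 0 0 1;-3.2 -2.4 0 0 0 0 1;-3.2 -2.4 0 0 0 0 1;-3.2 -2.4 0 0 0 0 1;-3.2 -2.4 0 0 0 0 1;-3.3 -2.4 0 0 0 0 1;0 0 2 0 0 -7 1;0 0 3 0 0 -7 1;0 0 3 0 0 -7 1;0 0 2 0 0 0 1;0 0 0 0 0 0 1;0 0 0 0 0 0 1" --force 40

```text
time_s: 2.35
eef_pos: [0.4857, 0.1621, 0.1232]
orientation: [[-1.0, 0.031, 0.0], [0.031, 1.0, 0.0], [-0.0, 0.0, -1.0]]
contact_force: [0.3, -0.2, -0.1]
finger_gap: 0.0883
grasp_force: 0.0
```

```bash
python3 - <<'E'
from h import *
s=r.read_state(); R=s['orientation']
d=R.T@(np.array([.486,.162,.008])-s['eef_pos'])
print(s['time_s'],s['eef_pos'],R,d*100,np.degrees(np.arctan2(R[1,1],R[0,1])),s['contact_force'])
shot('side','side1'); a=cv2.imread('pics/side1.png'); cv2.imwrite('pics/s1.png',cv2.resize(a[150:350,180:400],None,fx=2.9,fy=2.9,interpolation=cv2.INTER_CUBIC))
for P in [(.486,.162,.044),s['eef_pos'],(.578,.1594,.002)]: print((proj('side1',P)-[180,150])*2.9)
E
```

```text
2.35 [0.48567627 0.16209985 0.12324153] [[-9.99534152e-01  3.05163153e-02  4.82488881e-04]
 [ 3.05163934e-02  9.99534254e-01  1.55202406e-04]
 [-4.77527959e-04  1.69853926e-04 -9.99999872e-01]] [-2.71594097e-02 -1.09496451e-02  1.15241655e+01] 88.25127241323725 [ 0.29577625 -0.23867268 -0.12466096]
[271.28608915 257.12727463]
[269.51621643 166.63476748]
[164.26228028 290.07100286]
```

View pics/s1.png

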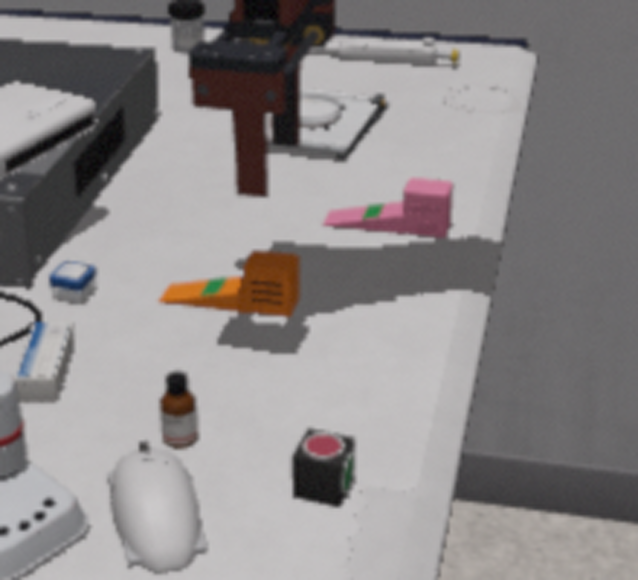

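>>> carry_out --deltas "0 0 2.5 0 0 0 1;0 0 3.5 0 0 0 1;0 0 3.5 0 0 0 1;0 0 1.5 0 0 0 1;0 0 0.5 0 0 0 1;0 0 0 0 0 0 1;0 0 0 0 0 0 0;0 0 0 0 0 0 0;0 0 0 0 0 0 0;0 0 0 0 0 0 0;0 0 0 0 0 0 0;0 0 0 0 0 0 0" --force 40

```text
time_s: 3.9
eef_pos: [0.4853, 0.162, 0.0076]
orientation: [[-1.0, 0.03, -0.0], [0.03, 1.0, 0.0], [0.0, 0.0, -1.0]]
contact_force: [-0.0, 0.5, -0.5]
finger_gap: 0.0313
grasp_force: 0.2
```

>>> carry_out --deltas "0 0 0 0 0 0 0;0 0 0 0 0 0 0;0 0 0 0 0 0 0;0 0 -1 0 0 0 0;0 0 -2 0 0 0 0;0 0 -1.5 0 0 0 0;-1 -2.5 0 0 0 0 0;-1.2 -3.0 0 0 0 0 0;-1.3 -3.1 0 0 0 0 0;-1.2 -3.1 0 0 0 0 0;-1.2 -3.0 0 0 0 0 0;-1 -2.5 0 0 0 0 0;0 0 0 0 0 0 0" --force 40

```text
time_s: 5.52
eef_pos: [0.5496, -0.0146, 0.0532]
orientation: [[-0.999, 0.034, 0.001], [0.034, 0.999, -0.001], [-0.001, -0.001, -1.0]]
contact_force: [-0.2, 0.7, -2.1]
finger_gap: 0.03
grasp_force: 40.0
```

>>> carry_out --deltas "0 0 0 0 0 4.6 0;0 0 0 0 0 9 0;0 0 0 0 0 9 0;0 0 0 0 0 9 0;0 0 0 0 0 9 0;0 0 0 0 0 9 0;0 0 0 0 0 9 0;0 0 0 0 0 9 0;0 0 0 0 0 9 0;0 0 0 0 0 9 0;0 0 0 0 0 9 0;0 0 0 0 0 0 0;0 0 0 0 0 0 0"

```text
time_s: 7.15
eef_pos: [0.5489, -0.0111, 0.0527]
orientation: [[0.106, 0.994, -0.0], [0.994, -0.106, 0.0], [0.0, -0.0, -1.0]]
contact_force: [-0.2, -1.0, -1.7]
finger_gap: 0.0298
grasp_force: 40.0
```

```bash
python3 - <<'E'
from h import *
s=r.read_state(); R=s['orientation']
print(s['time_s'],s['eef_pos'],R,np.degrees(np.arctan2(R[1,1],R[0,1])),s['contact_force'],s['grasp_force'],s['finger_gap'])
shot('side','side2'); a=cv2.imread('pics/side2.png'); cv2.imwrite('pics/s2.png',cv2.resize(a[150:270,220:380],None,fx=5,fy=5,interpolation=cv2.INTER_CUBIC))
shot('top','top2'); a=cv2.imread('pics/top2.png'); cv2.imwrite('pics/t2.png',cv2.resize(a[150:270,260:400],None,fx=5,fy=5,interpolation=cv2.INTER_CUBIC))
E
```

```text
7.15 [ 0.54894448 -0.01109529  0.05271457] [[ 1.05947110e-01  9.94371754e-01 -1.54971760e-04]
 [ 9.94371654e-01 -1.05947023e-01  4.91239933e-04]
 [ 4.72056318e-04 -2.06144976e-04 -9.99999867e-01]] -6.081731452342151 [-0.23823989 -0.95184176 -1.67102095] 39.98607516288757 0.02976547366388302
```

View pics/s2.png

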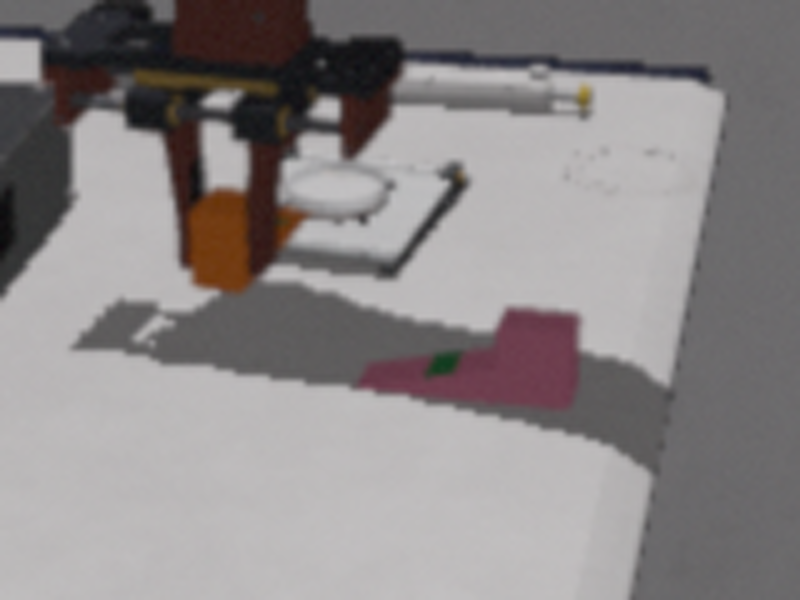

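View pics/t2.png

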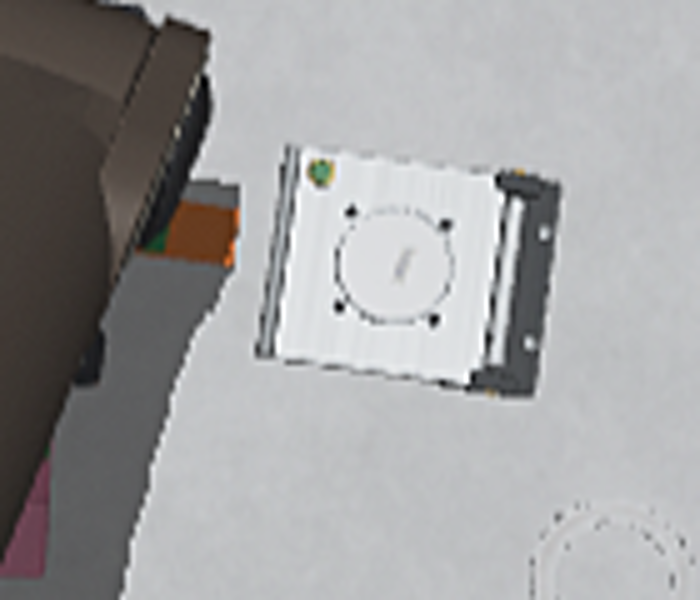

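```bash
python3 - <<'E'
from h import *
np.set_printoptions(precision=4,suppress=True)
S=lambda p,z:ray('top2',(260+p[0]/5-.4,150+p[1]/5-.4),z)
a,b=S((239,208),.047),S((234,268),.046); e=a-b
tip=(a+b)/2; print(tip,np.linalg.norm(e),np.degrees(np.arctan2(e[1],e[0])))
s=r.read_state(); R=s['orientation']
y=np.radians(-96.44); ax=np.array([np.cos(y),np.sin(y),0]); ay=np.array([-ax[1],ax[0],0])
bar=np.array([.5357,-.1308,0])
t=tip-bar; p=s['eef_pos']-bar
print('tip in stand',t@ax,t@ay,'tcp',p@ax,p@ay,'tip-tcp',(tip-s['eef_pos'])@R)
E
```

```text
[ 0.5385 -0.1054  0.0465] 0.031059038087229537 -3.6523030966329206
tip in stand -0.02556299121914313 -3.435495703101441e-05 tcp -0.11993017173654456 -0.00011213057664770596 tip-tcp [-0.0944 -0.0003  0.0062]
```

>>> carry_out --deltas "0 0 1.5 0 0 0.3 0;0 0 2 0 0 0 0;0 0 0.8 0 0 0 0;0 0 0.2 0 0 0 0;0 0 0 0 0 0 0;0 0 0 0 0 0 0"

```text
time_s: 8.0
eef_pos: [0.5492, -0.0121, 0.0075]
orientation: [[0.116, 0.993, 0.0], [0.993, -0.116, -0.0], [-0.0, 0.0, -1.0]]
contact_force: [0.1, -0.2, -2.0]
finger_gap: 0.0296
grasp_force: 40.0
```

```bash
cat > st.py <<'E'
from h import *
np.set_printoptions(precision=4,suppress=True)
s=r.read_state(); R=s['orientation']
y=np.radians(-96.44); ax=np.array([np.cos(y),np.sin(y),0]); ay=np.array([-ax[1],ax[0],0])
p=s['eef_pos']-np.array([.5357,-.1308,0])
print(s['time_s'],'stand mm',1e3*(p@ax),1e3*(p@ay),1e3*p[2],'yaw',np.degrees(np.arctan2(R[1,1],R[0,1]))-90,'F',s['contact_force'],'along',s['contact_force']@ax,s['moment'],'tilt',R[2])
E
python3 st.py
```

```text
8.0 stand mm -119.489308331979 0.08022083935988458 7.537763415815361 yaw -96.63529175912642 F [ 0.0893 -0.1722 -1.979 ] along 0.1610737651331133 [-0.1051  0.0721 -0.0224] tilt [-0.      0.0001 -1.    ]
```

>>> carry_out --deltas "0 0 0.05 0 0 0 0;0 0 0 0 0 0 0;-0.5 0 0 0 0 0 0;-0.8 0 0 0 0 0 0;-0.8 0 0 0 0 0 0;-0.8 0 0 0 0 0 0;-0.7 0 0 0 0 0 0;-0.4 0 0 0 0 0 0;0 0 0 0 0 0 0;0 0 0 0 0 0 0"

```text
time_s: 9.25
eef_pos: [0.5448, -0.0528, 0.0075]
orientation: [[0.116, 0.993, 0.001], [0.993, -0.116, -0.001], [-0.0, 0.001, -1.0]]
contact_force: [-0.5, 1.8, 7.6]
finger_gap: 0.03
grasp_force: 40.0
```

```bash
python3 st.py
```

```text
9.25 stand mm -78.56547785211808 0.293857754611247 7.512319097599498 yaw -96.68900505786515 F [-0.4673  1.8211  7.5866] along -1.757231581358301 [ 0.0982  0.0843 -0.0262] tilt [-0.0004  0.001  -1.    ]
```

```bash
python3 - <<'E'
from h import *
shot('side','side3'); a=cv2.imread('pics/side3.png'); A=cv2.resize(a[150:225,240:340],None,fx=5.9,fy=5.9,interpolation=cv2.INTER_CUBIC)
shot('top','top3'); a=cv2.imread('pics/top3.png'); B=cv2.resize(a[170:230,290:400],None,fx=7,fy=7,interpolation=cv2.INTER_CUBIC)
cv2.imwrite('pics/s3.png',A); cv2.imwrite('pics/t3.png',B)
E
```

```text
(no output)
```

View pics/s3.png

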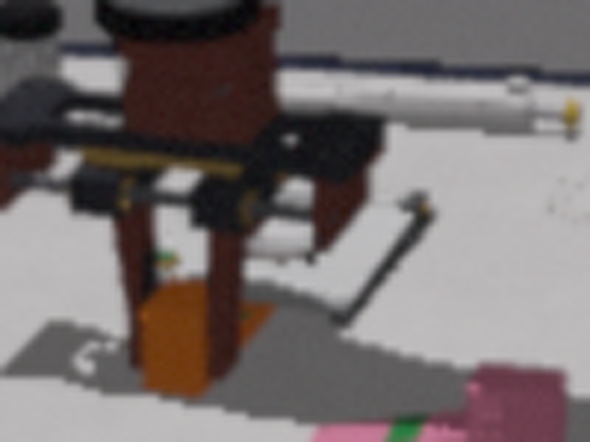

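>>> carry_out --deltas "-0.3 0 0 0 0 -0.2 0;-0.2 0 0 0 0 0 0;0 0 0 0 0 0 0"

```text
time_s: 9.72
eef_pos: [0.5444, -0.0569, 0.0075]
orientation: [[0.112, 0.994, 0.001], [0.994, -0.112, 0.0], [0.0, 0.001, -1.0]]
contact_force: [0.5, 1.8, 5.6]
finger_gap: 0.0296
grasp_force: 40.0
```

>>> carry_out --deltas "-0.1 0 0 0 0 0 0;0 0 0 0 0 0 0"

```text
time_s: 9.98
eef_pos: [0.5443, -0.0576, 0.0075]
orientation: [[0.112, 0.994, 0.001], [0.994, -0.112, 0.001], [0.001, 0.001, -1.0]]
contact_force: [1.3, 4.0, 6.1]
finger_gap: 0.0298
grasp_force: 40.0
```

>>> carry_out --deltas "-0.1 0 0 0 0 0 0;0 0 0 0 0 0 0"

```text
time_s: 10.22
eef_pos: [0.5442, -0.0586, 0.0075]
orientation: [[0.112, 0.994, 0.001], [0.994, -0.112, 0.001], [0.001, 0.001, -1.0]]
contact_force: [1.2, 3.6, 6.6]
finger_gap: 0.0296
grasp_force: 40.0
```

>>> carry_out --deltas "-0.1 0 0 0 0 0 0;0 0 0 0 0 0 0"

```text
time_s: 10.48
eef_pos: [0.5441, -0.0596, 0.0075]
orientation: [[0.112, 0.994, 0.001], [0.994, -0.112, 0.001], [0.001, 0.001, -1.0]]
contact_force: [0.9, 3.7, 5.9]
finger_gap: 0.0302
grasp_force: 40.0
```

>>> carry_out --deltas "-0.1 0 0 0 0 0 0;0 0 0 0 0 0 0"

```text
time_s: 10.72
eef_pos: [0.544, -0.0605, 0.0075]
orientation: [[0.112, 0.994, 0.001], [0.994, -0.112, 0.001], [0.001, 0.001, -1.0]]
contact_force: [1.4, 3.8, 6.5]
finger_gap: 0.03
grasp_force: 40.0
```

>>> carry_out --deltas "-0.1 0 0 0 0 0 0;0 0 0 0 0 0 0"

```text
time_s: 10.98
eef_pos: [0.544, -0.0607, 0.0075]
orientation: [[0.111, 0.994, 0.001], [0.994, -0.111, 0.001], [0.002, 0.001, -1.0]]
contact_force: [0.3, 6.7, 7.3]
finger_gap: 0.03
grasp_force: 40.0
```

>>> carry_out --deltas "-0.1 0 0 0 0 0 0;0 0 0 0 0 0 0"

```text
time_s: 11.22
eef_pos: [0.5439, -0.0608, 0.0075]
orientation: [[0.111, 0.994, 0.001], [0.994, -0.111, 0.002], [0.002, 0.001, -1.0]]
contact_force: [0.3, 8.9, 8.2]
finger_gap: 0.0297
grasp_force: 40.0
```

>>> carry_out --deltas "-0.1 0 0 0 0 0 0;0 0 0 0 0 0 0"

```text
time_s: 11.48
eef_pos: [0.5439, -0.0609, 0.0076]
orientation: [[0.11, 0.994, 0.001], [0.994, -0.11, 0.003], [0.004, 0.0, -1.0]]
contact_force: [0.5, 11.7, 9.0]
finger_gap: 0.0296
grasp_force: 40.0
```

>>> carry_out --deltas "-0.1 0 0 0 0 0 0;0 0 0 0 0 0 0"

```text
time_s: 11.72
eef_pos: [0.5439, -0.0615, 0.0076]
orientation: [[0.11, 0.994, 0.001], [0.994, -0.11, 0.004], [0.004, 0.0, -1.0]]
contact_force: [0.7, 12.7, 7.9]
finger_gap: 0.03
grasp_force: 40.0
```

```bash
python3 st.py
```

```text
11.725 stand mm -69.82066463029891 0.38150924172043976 7.5912673866298315 yaw -96.28927971248052 F [ 0.7303 12.6615  7.9008] along -12.663521737816325 [ 1.995  -0.1302 -0.0137] tilt [ 0.0039  0.0005 -1.    ]
```

>>> carry_out --deltas "-0.1 0 0 0 0 0 0;-0.1 0 0 0 0 0 0;-0.1 0 0 0 0 0 0;-0.1 0 0 0 0 0 0;0 0 0 0 0 0 0"

```text
time_s: 12.35
eef_pos: [0.5436, -0.0657, 0.0076]
orientation: [[0.11, 0.994, 0.001], [0.994, -0.11, 0.004], [0.004, 0.001, -1.0]]
contact_force: [1.3, 12.1, 7.7]
finger_gap: 0.03
grasp_force: 40.0
```

>>> carry_out --deltas "-0.1 0 0 0 0 0 0;-0.1 0 0 0 0 0 0;-0.1 0 0 0 0 0 0;-0.1 0 0 0 0 0 0;0 0 0 0 0 0 0"

```text
time_s: 12.98
eef_pos: [0.5432, -0.0696, 0.0076]
orientation: [[0.11, 0.994, 0.001], [0.994, -0.11, 0.004], [0.004, 0.001, -1.0]]
contact_force: [2.1, 11.8, 7.7]
finger_gap: 0.0298
grasp_force: 40.0
```

```bash
python3 st.py
```

```text
12.975 stand mm -61.61515992097042 0.5625588799698854 7.596847559808089 yaw -96.29513252251601 F [ 2.096  11.8177  7.6765] along -11.97825278906987 [ 1.8453 -0.2013 -0.0007] tilt [ 0.0036  0.0008 -1.    ]
```

>>> carry_out --deltas "-0.1 0 0 0 0 0 0;-0.1 -0.02 0 0 0 0 0;-0.1 -0.02 0 0 0 0 0;-0.1 0 0 0 0 0 0;-0.1 0 0 0 0 0 0;-0.1 0 0 0 0 0 0;0 0 0 0 0 0 0"

```text
time_s: 13.85
eef_pos: [0.542, -0.0756, 0.0076]
orientation: [[0.11, 0.994, 0.001], [0.994, -0.11, 0.003], [0.004, 0.001, -1.0]]
contact_force: [1.1, 11.5, 7.5]
finger_gap: 0.0297
grasp_force: 40.0
```

```bash
python3 st.py; python3 - <<'E'
from h import *
s=shot('side','side4')['frame']; A=cv2.resize(s[165:215,265:330],None,fx=8,fy=8,interpolation=cv2.INTER_CUBIC)
b=shot('top','top4')['frame']; B=cv2.resize(b[170:240,300:385],None,fx=8,fy=8,interpolation=cv2.INTER_CUBIC)
A0=cv2.resize(cv2.imread('pics/side3.png')[165:215,265:330],None,fx=4.5,fy=4.5,interpolation=cv2.INTER_CUBIC)
A=cv2.resize(A,(A0.shape[1],A0.shape[0]))
B=cv2.resize(b[170:222,295:345],(450,468),interpolation=cv2.INTER_CUBIC)
o=np.zeros((470,750,3),np.uint8); o[:225,:292]=A0[:225,:292]; o[230:455,:292]=A[:225,:292]; o[:468,297:747]=B
cv2.imwrite('pics/c4.png',o)
E
```

```text
13.85 stand mm -55.53104747831986 0.11123518220381896 7.564322902186504 yaw -96.29273427084202 F [ 1.0908 11.5068  7.5355] along -11.556578533699195 [ 1.7349 -0.179   0.001 ] tilt [ 0.0035  0.0007 -1.    ]
```

View pics/c4.png

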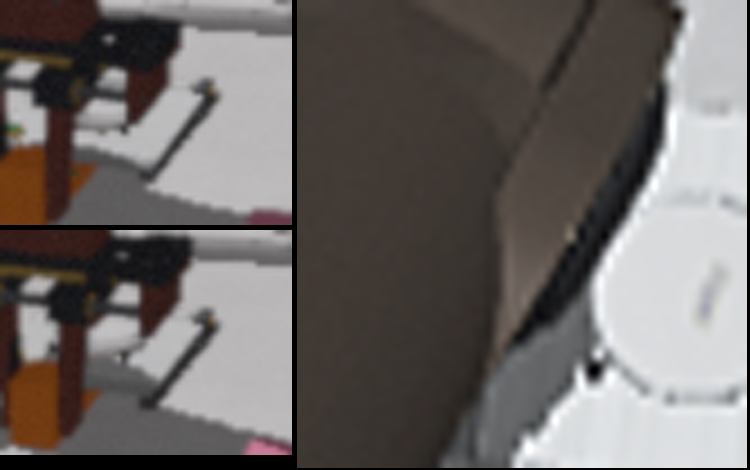

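>>> carry_out --deltas "-0.1 0 0 0 0 0 0;0 0 0 0 0 0 0;0 0 0 0 0 0 0"

```text
time_s: 14.32
eef_pos: [0.5419, -0.0766, 0.0075]
orientation: [[0.11, 0.994, 0.001], [0.994, -0.11, 0.003], [0.004, 0.001, -1.0]]
contact_force: [1.4, 11.3, 7.8]
finger_gap: 0.0295
grasp_force: 40.0
```

```bash
python3 st.py; python3 - <<'E'
from h import *
f=shot('side','side5')['frame']
y=np.radians(-96.44); ax=np.array([np.cos(y),np.sin(y),0]); ay=np.array([-ax[1],ax[0],0]); bar=np.array([.5357,-.1308,0])
for yy in(-.056,-.03,.056):
  for z in(.012,.016): print(yy,z,proj('side5',bar+ay*yy+[0,0,z]))
for w in(-.068,-.052): print('band',[proj('side5',bar+ax*(-.052+q)+ay*.0+[0,0,.013]).round(1) for q in(.0405,.0565)])
ims=[cv2.resize(cv2.imread('pics/%s.png'%n)[170:215,270:325],None,fx=7,fy=13,interpolation=cv2.INTER_NEAREST)[:, :] for n in('side0','side5')]
o=np.hstack(ims); cv2.imwrite('pics/c5.png',o); print(o.shape)
E
```

```text
14.325 stand mm -54.544602548102446 0.10759906088546538 7.547987996628036 yaw -96.29095746271958 F [ 1.352  11.3356  7.8048] along -11.415670712093851 [ 1.8107 -0.1481 -0.0249] tilt [ 0.0035  0.0006 -1.    ]
-0.056 0.012 [299.156666  201.3093662]
-0.056 0.016 [299.15897768 200.02375737]
-0.03 0.012 [290.44697483 200.20882225]
-0.03 0.016 [290.438552   198.92964129]
0.056 0.012 [262.37360795 196.6615123 ]
0.056 0.016 [262.33147409 195.40316135]
band [array([279.2, 200.2]), array([281., 198.])]
band [array([279.2, 200.2]), array([281., 198.])]
(585, 770, 3)
```

View pics/c5.png

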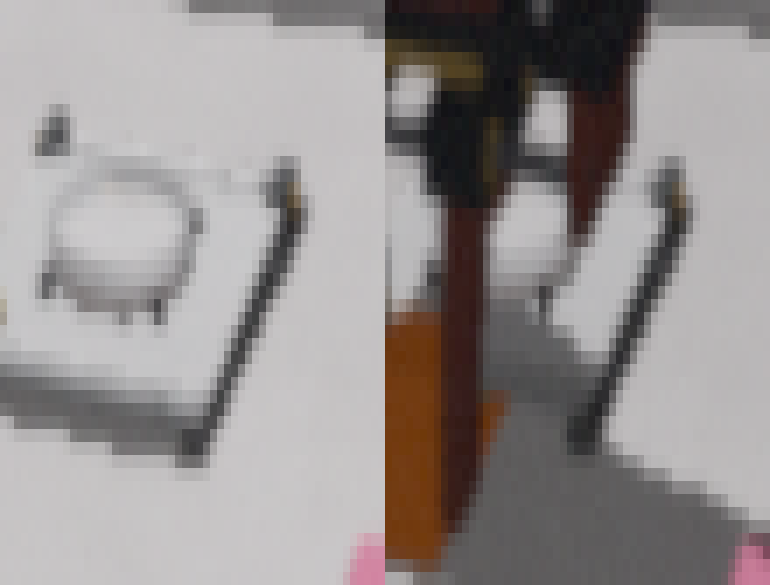

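```bash
python3 -c "
from cell import r
print(r.sign_off())"
```

```text
the job is handed in; nothing more can be done
None
```

I slid the orange wedge under the front bar, squarely and centred to within about a millimetre, and handed the job in at 14.3 s with the gripper still holding it. By measurement, the platform is level: the wedge went 16 mm past first contact, which should raise the bar 4 mm. The last side picture agrees roughly (about 3–4 mm), but the arm hid the green band, so I couldn't see the bar over it.

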